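Load the tube shaker and latch it

TASK

Finish loading the shaker, where one wide sample tube already lies: lay the other wide tube and the slim one across the notched rails, each cradled in the empty V-groove that fits it (slim in the middle), barrel resting on both rails with the cap outside them; set them down gently, do not drop them. Once all three are in, swing the retaining bar fully down over them, tip the latch's wire loop over the keeper at the bar's end and press the lever down over centre so that it holds shut. Leave the other things on the bench where they are.

Things in the scene. Friction and masses are not known exactly. Their poses are not given: they have to be found in the camera images.
- shaker: laboratory shaker fixed to the bench: white housing, grey platform 196 (x) by 285 mm (y: -170 to +115), its top 85 mm above the bench, carrying a cradle of two notched rails. Origin on the bench under the cradle's middle; x along the grooves (control panel at -x), y across them, z up. Bar hinge at y +88 mm, latch at y -125 mm
- groove_left (a point): seat of a wide tube in the wide groove at shaker y +54 mm: where its axis lies, midway between the rails, 124 mm above the bench. The rails are 10 mm thick, centred at x -33 and +33 mm (56 mm free between them down to the platform), with 90 degree V-notches; here notch bottom at 103 mm, mouth 30 mm wide at 118 mm. Tubes lie along x across both rails. Axes as the shaker's
- groove_mid (a point): the same for the slim tube in the narrow groove at shaker y = 0 (axis 129 mm above the bench; notch bottom 115 mm, mouth 24 mm wide at 127 mm). Axes as the shaker's
- groove_right (a point): the same for a wide tube in the wide groove at shaker y = -54 mm. Axes as the shaker's
- wide_tube_1: wide sample tube already lying in the groove at shaker y +54 mm: white plastic barrel 30 mm in diameter and 100 mm long, with a grey hexagonal screw cap 24 mm long and 30 mm across flats at one end; about 110 g; starts seated. Origin on its axis at the middle of the barrel, x along the axis towards the cap (barrel from x = -50 to +50, cap from +50 to +74 mm)
- wide_tube_2: the wide sample tube still to be loaded, the same kind: white plastic barrel 30 mm in diameter and 100 mm long, with a grey hexagonal screw cap 24 mm long and 30 mm across flats at one end; about 110 g; starts lying on the bench on a flat of its cap. Origin on its axis at the middle of the barrel, x along the axis towards the cap (barrel from x = -50 to +50, cap from +50 to +74 mm)
- slim_tube: the slim sample tube, also to be loaded: white plastic barrel 20 mm in diameter and 100 mm long, with a grey hexagonal screw cap 24 mm long and 20 mm across flats at one end; about 60 g; starts lying on the bench on a flat of its cap. Origin on its axis at the middle of the barrel, x along the axis towards the cap (barrel from x = -50 to +50, cap from +50 to +74 mm)
- bar (a joint): angle of the retaining bar, rad: 0 = down on its stop, level across the tubes (about 1.5 mm above seated tubes); grows as the free end swings up and over towards shaker +y; 1.57 upright, 2.7 at most. Stays where it is left; about 1 N at its free end turns it
- bar_hinge (a point): hinge axis of the bar (along shaker x), 148 mm above the bench, at shaker y = +88 mm
- bar_grip (a point): point on the bar 168 mm from its hinge, near the free end (176 mm). The bar is 24 mm wide (along shaker x) and 12 mm thick with its rubber strip (5 mm above this point, 7 mm below, when down). Moves with the bar
- keeper (a point): where the latch's wire lies when hooked: on top of the bar, against the inner side (towards the hinge) of the keeper, a steel post 14 mm wide, 6 mm thick and 9 mm tall at the bar's free end. Moves with the bar; its axes are the shaker's when the bar is down
- lever (a joint): angle of the latch lever, rad: 0 = shut, pointing away from the bar (to shaker -y) and 10 degrees below level; grows as it is raised, 1.75 = upright, 1.84 at most (open). Stays where left while the loop is slack; about 3 N near its tip presses it over centre once the loop is hooked
- lever_pivot (a point): pivot axis of the lever (along shaker x), 119.5 mm above the bench at shaker y = -125.5 mm. The steel handle runs straight out from it, 57 mm long, 18 mm wide and 4 mm thick, its tip slightly turned up. The loop hangs on a pin 15 mm from this pivot, 40 degrees below the handle
- bail (a joint): angle of the latch's wire loop (bail) against the lever, rad; it swings freely on a pin on the lever. At the start it leans on its stop (-2.75), nearly upright, tipped slightly away from the bar, the raised lever inside it. Pushed past upright towards the bar it falls by itself over the keeper onto the bar, if the bar is down and the lever raised
- bail_wire (a point): middle of the loop's cross wire (along shaker x), 70.5 mm from the pin. The loop is of 5 mm round steel wire, 40 mm wide outside and 30 mm inside, and straddles the bar
- bail_stretch (a joint): spring stretch of the loop, m: 0 when slack, about 0.002 when it is hooked and the lever is pressed shut (6 N per mm)
- beaker: clear glass beaker, 68 mm across, 90 mm tall; origin under its centre, z up; not part of the job
- vial: small brown glass vial with a black cap, 24 mm across, 45 mm tall; origin under its centre, z up; not part of the job
- wash_bottle: white plastic bottle, 60 mm across, 150 mm tall; origin under its centre, z up; not part of the job
- reagent_bottle: brown glass bottle with a black cap, 56 mm across, 120 mm tall; origin under its centre, z up; not part of the job
- flask: conical glass flask, 72 mm across at the foot, 104 mm tall; origin under its centre, z up; not part of the job
- spatula: steel spatula lying flat, 200 mm long; origin under its middle; not part of the job
- boss_head: steel clamp boss lying on its side, about 35 by 90 mm, 22 mm high; origin under its centre, z up; not part of the job
Things that resemble listed ones, but are neither listed nor needed, are in the scene too. What is shaped like the wide_tube_2 but black is not meant.

How it is judged:
On the way, in this order (a step that is already met when the one before it is completed fails the run):
1. all three tubes lie at rest and released in the grooves that fit them, the bar still open (x of slim_tube in the frame of groove_mid between -0.012 and 0.012 m and y of slim_tube in the frame of groove_mid between -0.003 and 0.003 m and z of slim_tube in the frame of groove_mid between -0.003 and 0.003 m and angle between the x axis of slim_tube and the x axis of shaker, either way round below 0.06 rad and (((x of wide_tube_1 in the frame of groove_left between -0.012 and 0.012 m and y of wide_tube_1 in the frame of groove_left between -0.003 and 0.003 m and z of wide_tube_1 in the frame of groove_left between -0.003 and 0.003 m and angle between the x axis of wide_tube_1 and the x axis of shaker, either way round below 0.06 rad) and (x of wide_tube_2 in the frame of groove_right between -0.012 and 0.012 m and y of wide_tube_2 in the frame of groove_right between -0.003 and 0.003 m and z of wide_tube_2 in the frame of groove_right between -0.003 and 0.003 m and angle between the x axis of wide_tube_2 and the x axis of shaker, either way round below 0.06 rad)) or ((x of wide_tube_2 in the frame of groove_left between -0.012 and 0.012 m and y of wide_tube_2 in the frame of groove_left between -0.003 and 0.003 m and z of wide_tube_2 in the frame of groove_left between -0.003 and 0.003 m and angle between the x axis of wide_tube_2 and the x axis of shaker, either way round below 0.06 rad) and (x of wide_tube_1 in the frame of groove_right between -0.012 and 0.012 m and y of wide_tube_1 in the frame of groove_right between -0.003 and 0.003 m and z of wide_tube_1 in the frame of groove_right between -0.003 and 0.003 m and angle between the x axis of wide_tube_1 and the x axis of shaker, either way round below 0.06 rad))) and contact force between the fingers and wide_tube_1 below 0.2 N and contact force between the fingers and wide_tube_2 below 0.2 N and contact force between the fingers and slim_tube below 0.2 N and linear speed of each of wide_tube_1, wide_tube_2, slim_tube below 0.03 m/s and value of joint bar above 0.5 rad), for 0.2 s.
2. the retaining bar is fully down over the seated tubes (x of slim_tube in the frame of groove_mid between -0.012 and 0.012 m and y of slim_tube in the frame of groove_mid between -0.003 and 0.003 m and z of slim_tube in the frame of groove_mid between -0.003 and 0.003 m and angle between the x axis of slim_tube and the x axis of shaker, either way round below 0.06 rad and (((x of wide_tube_1 in the frame of groove_left between -0.012 and 0.012 m and y of wide_tube_1 in the frame of groove_left between -0.003 and 0.003 m and z of wide_tube_1 in the frame of groove_left between -0.003 and 0.003 m and angle between the x axis of wide_tube_1 and the x axis of shaker, either way round below 0.06 rad) and (x of wide_tube_2 in the frame of groove_right between -0.012 and 0.012 m and y of wide_tube_2 in the frame of groove_right between -0.003 and 0.003 m and z of wide_tube_2 in the frame of groove_right between -0.003 and 0.003 m and angle between the x axis of wide_tube_2 and the x axis of shaker, either way round below 0.06 rad)) or ((x of wide_tube_2 in the frame of groove_left between -0.012 and 0.012 m and y of wide_tube_2 in the frame of groove_left between -0.003 and 0.003 m and z of wide_tube_2 in the frame of groove_left between -0.003 and 0.003 m and angle between the x axis of wide_tube_2 and the x axis of shaker, either way round below 0.06 rad) and (x of wide_tube_1 in the frame of groove_right between -0.012 and 0.012 m and y of wide_tube_1 in the frame of groove_right between -0.003 and 0.003 m and z of wide_tube_1 in the frame of groove_right between -0.003 and 0.003 m and angle between the x axis of wide_tube_1 and the x axis of shaker, either way round below 0.06 rad))) and value of joint bar below 0.03 rad), for 0.2 s.
3. the wire loop lies behind the keeper on the bar (all of step 2 and x of bail_wire in the frame of keeper between -0.008 and 0.008 m and y of bail_wire in the frame of keeper between -0.004 and 0.02 m and z of bail_wire in the frame of keeper between -0.004 and 0.004 m), for 0.1 s.
4. the lever is pressed over centre and the loop is tight (all of step 3 and value of joint lever below 0.1 rad and value of joint bail_stretch above 0.001 m), for 0.2 s.
At the end, for the whole second after the job is handed in: Slim tube in the middle groove, a wide tube in each outer one: mid-barrel within 12 mm lengthwise and 3 mm sideways and in height of its seat, under 0.06 rad askew, at rest; bar below 0.03 rad; wire behind the keeper, within 4 mm of the bar top; lever below 0.10 rad, loop stretched over 1 mm (all of step 4 and linear speed of each of wide_tube_1, wide_tube_2, slim_tube below 0.03 m/s); the robot touches nothing.
It fails at once if a bystander is pushed more than 30 mm away (distance of any of beaker, vial, wash_bottle, reagent_bottle, flask, spatula, boss_head from where it was at the start of the episode above 0.03 m).
It fails at once if a standing bottle or glass is tipped over (angle between any of beaker, vial, wash_bottle, reagent_bottle, flask's own z axis and vertical above 0.4 rad).
It fails at once if a tube is dropped (falls faster than 0.5 m/s out of the grip) ((linear speed of wide_tube_1 above 0.5 m/s and contact force between the fingers and wide_tube_1 below 0.05 N) or (linear speed of wide_tube_2 above 0.5 m/s and contact force between the fingers and wide_tube_2 below 0.05 N) or (linear speed of slim_tube above 0.5 m/s and contact force between the fingers and slim_tube below 0.05 N)).
It also fails if it takes over 72 s, if anything falls off the work surface, if the arm or the gripper's body presses on something with over 40 N, if the wrist force passes 120 N, or if a joint passes its speed limit or range.

ROBOT

A 6-joint arm with a two-finger parallel gripper is mounted at the origin on the work surface. World frame = base frame: x ahead of the robot, y to its left, z up, the work surface at z = 0. Lengths are in m, angles in rad, forces in N, time in s.
With the tool pointing down it reaches from about 0.35 to 1 m from the base axis. Payload 7.1 kg.
Tool frame: the origin (TCP) lies between the finger pads; the fingertips stand 22 mm ahead of it and the grasp point (between the pads) lies 3 mm ahead of it; x points along the fingers, y is the direction in which the jaws open and shut, and the axes are right-handed (so a half turn about x gives the same grasp; the last joint's range is limited). The gripper opens to 85 mm and grips with 20 to 120 N. Pads are 22 mm wide; open, the fingers measure 114 mm over their backs; the gripper's body (76 mm by 85 mm) begins 54 mm behind the grasp point. The pads swing forward as they close: fully open they stand 13 mm farther back than shut.
Start: joints at [1.181, 0.423, 1.63, -0, 1.089, -0.019], TCP at [0.226, 0.583, 0.253] pointing down, gripper open.
Joint ranges: [-3, 3], [-0.9, 2.11], [0.09, 2.58], [-1.31, 4.45], [0.11, 2.69], [-2.54, 2.54]. Speed limits (rad/s): [2.39, 2.39, 3.01, 3.14, 3.14, 3.14].

INTERFACE

Orientations are given as a rotation vector (axis times angle).
In Python, from rig import manip gives the robot as it stands. The module is installed in compiled form; this text tells all that it offers. Calls block until the motion is done:
- manip.move_to(position, orientation): joint-space move of the TCP to a pose.
- manip.servo_line(position, orientation=None, rate=0.15): straight line of the TCP; orientation=None keeps the orientation; rate is the mean speed in m/s.
- manip.set_joints(angles): joint-space move.
- manip.command_gripper(opening, f_grip=None): finger opening in m; f_grip is the grip in N (None keeps the last); returns when the fingers have stopped.
- manip.hold(seconds).
- manip.solve_ik(position, orientation): joint angles nearest the present ones, or None.
- manip.camera(name): name is "scene" or "top" or "wrist"; returns a dict with "image" (400x640x3 uint8, red, green, blue), "fx", "fy", "cx", "cy" (pixels), "k1" (the pictures are not rectified: a ray, as slopes to the right and down, at radius r is drawn at 1 + k1 r^2 times it, then the intrinsics apply), "cam_to_world" (4x4, takes a point from camera to world coordinates); the wrist camera has in their place "mount" (4x4, takes a point from camera to tool coordinates, whose origin is the TCP and whose axes are the tool frame's). Camera axes: x right, y down, z forward; pixel columns grow to the right and rows downward; lengths in m; the calibration is good to about 2 mm. A picture is of the moment at which its call begins: read the wrist's pose just before it. There is no depth.
A pose or a line that the arm cannot do raises manip.IKError and nothing moves.
- manip.sign_off(): hands the job in, once; it reports no verdict.
Readings, each from a call of its own:
- manip.get_time(): time.
- manip.get_joint_positions(): joint angles.
- manip.get_joint_vel(): joint speeds.
- manip.get_tau(): joint torques, N m.
- manip.get_position(): TCP position.
- manip.get_ee_rot(): TCP orientation.
- manip.get_contact_force(): force on the tool from outside, world axes, zero at the start.
- manip.get_torque(): the same for the moment, N m.
- manip.get_width(): finger opening in m.
Only numpy, scipy, OpenCV 4.12 (cv2) and the standard library are available. Lean on these libraries where they do the work, as an engineer would, in place of code of your own. Each camera call takes 0.05 s, during which the arm holds its last target.

## Working session

There is one attempt and no reset: what is moved stays moved. The work goes in short steps, each a Python script; the robot and the scene stay as the last script left them, time stands still between calls to the robot, and variables do not carry over. Pictures are saved under pics/ and viewed, and the job is handed in when it is done.

```bash
ls; mkdir -p pics; python3 - <<'E'
from rig import manip
import cv2, numpy as np
print(manip.get_time())
for n in ["scene","top","wrist"]:
    p=manip.get_position();r=manip.get_ee_rot()
    c=manip.camera(n)
    cv2.imwrite(f"pics/{n}0.png",c["image"][:,:,::-1])
    print(n,{k:(np.round(v,4).tolist() if k!="image" else 0) for k,v in c.items()})
    print(p,r)
print(manip.get_time(),manip.get_width(),manip.get_contact_force())
E
```

```text
pics
0.0
scene {'image': 0, 'fx': 388.2661, 'fy': 388.2661, 'cx': 318.9053, 'cy': 208.321, 'k1': -0.0381, 'cam_to_world': [[0.4061, 0.5239, -0.7487, 1.2433], [0.9137, -0.2195, 0.342, -0.5301], [0.0148, -0.823, -0.5678, 0.7086], [0.0, 0.0, 0.0, 1.0]]}
[0.22623045 0.58205139 0.25253405] [ 0.28967625  1.55146058 -0.29213356]
top {'image': 0, 'fx': 378.6576, 'fy': 378.6576, 'cx': 319.4865, 'cy': 207.2664, 'k1': -0.0728, 'cam_to_world': [[0.0026, -0.9961, 0.0881, 0.3977], [-0.9996, -0.005, -0.0275, -0.1686], [0.0279, -0.088, -0.9957, 1.0818], [0.0, 0.0, 0.0, 1.0]]}
[0.22623647 0.5820467  0.25254661] [ 0.28971743  1.55147573 -0.29212105]
wrist {'image': 0, 'fx': 278.673, 'fy': 278.673, 'cx': 319.4788, 'cy': 200.5679, 'k1': -0.0399, 'mount': [[0.0004, -0.3151, 0.9491, -0.1203], [1.0, 0.0005, -0.0002, -0.0002], [-0.0004, 0.9491, 0.3151, -0.0801], [0.0, 0.0, 0.0, 1.0]]}
[0.22626746 0.58211055 0.25264203] [ 0.28986973  1.55142246 -0.29194579]
0.15 0.0854246613314794 [-0.10054577 -0.40056594 -0.15707745]
```

View pics/scene0.png

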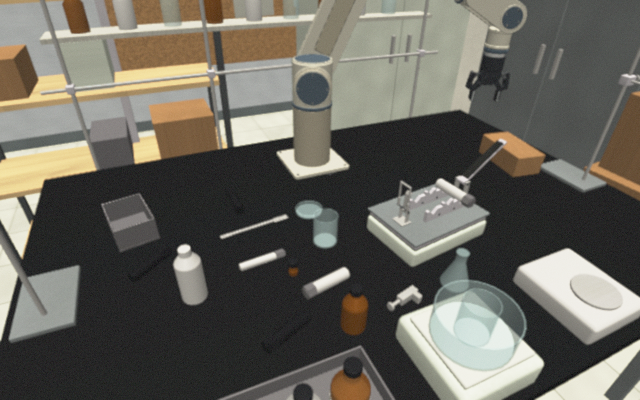

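View pics/top0.png

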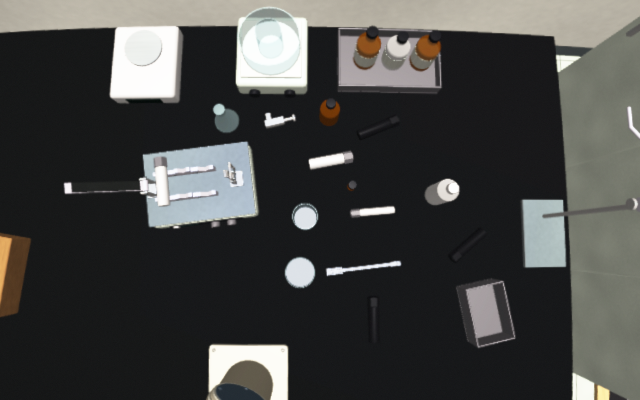

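View pics/wrist0.png

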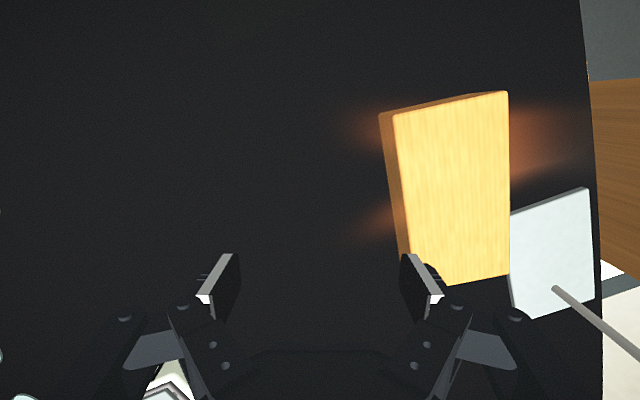

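Top view: the shaker is around (200,185) with the open bar at (105,187). There are two white candidates: a wide one at (330,160) and a slim one at (373,211). The black look-alikes at (380,127), (468,244) and (374,320) aren't meant. I'll enlarge to confirm.

```bash
python3 - <<'E'
import cv2
a=cv2.imread("pics/top0.png")
cv2.imwrite("pics/c1.png",cv2.resize(a[130:240,60:270],None,fx=3.8,fy=3.8,interpolation=cv2.INTER_CUBIC))
cv2.imwrite("pics/c2.png",cv2.resize(a[90:240,280:420],None,fx=4,fy=4,interpolation=cv2.INTER_CUBIC))
b=cv2.imread("pics/scene0.png")
cv2.imwrite("pics/c3.png",cv2.resize(b[130:270,360:520],None,fx=4,fy=4,interpolation=cv2.INTER_CUBIC))
E
```

```text
(no output)
```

View pics/c1.png

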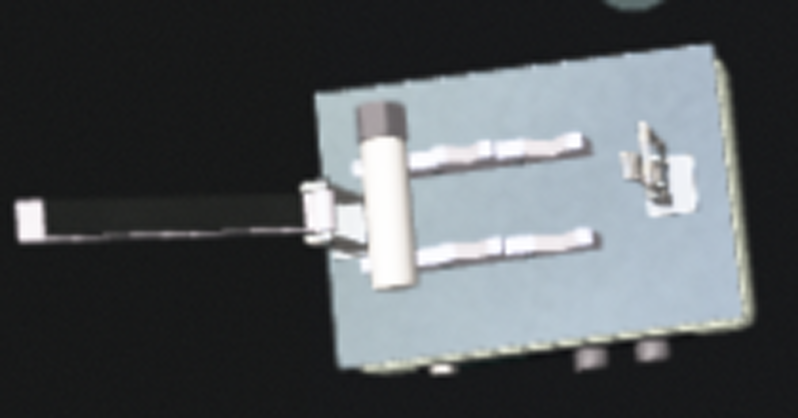

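View pics/c2.png

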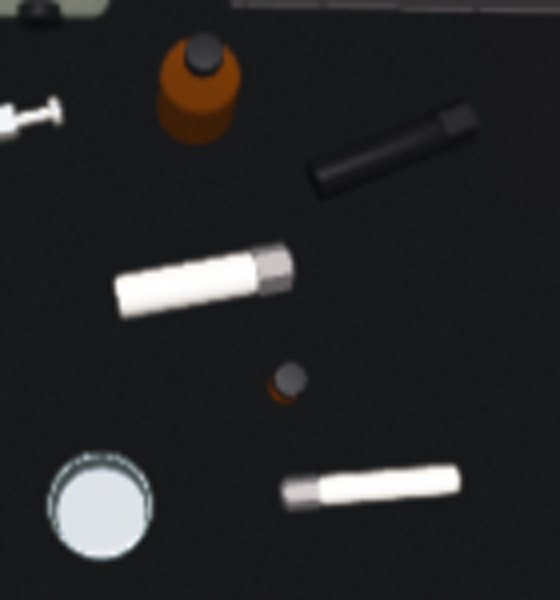

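View pics/c3.png

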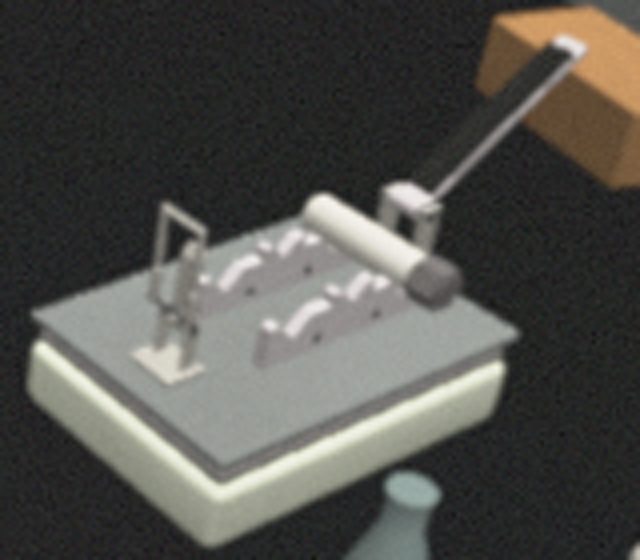

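```bash
cat > h.py <<'E'
import numpy as np, cv2
from scipy.spatial.transform import Rotation as R
def und(c,px):
    px=np.atleast_2d(np.asarray(px,float))
    K=np.array([[c["fx"],0,c["cx"]],[0,c["fy"],c["cy"]],[0,0,1]],float)
    s=cv2.undistortPointsIter(px.reshape(-1,1,2),K,np.array([c["k1"],0,0,0.]),None,None,(3,50,1e-10)).reshape(-1,2)
    return s
def c2w(c):
    return np.array(c["cam_to_world"])
def rays(c,px,T=None):
    T=c2w(c) if T is None else T
    s=und(c,px); d=np.c_[s,np.ones(len(s))]@T[:3,:3].T
    return T[:3,3],d
def onz(c,px,z,T=None):
    o,d=rays(c,px,T); return o+d*((z-o[2])/d[:,2])[:,None]
def proj(c,P,T=None):
    T=c2w(c) if T is None else T
    P=np.atleast_2d(P); q=(P-T[:3,3])@T[:3,:3]
    s=q[:,:2]/q[:,2:]; r2=(s**2).sum(1,keepdims=True); s=s*(1+c["k1"]*r2)
    return s*[c["fx"],c["fy"]]+[c["cx"],c["cy"]]
def tri(o1,d1,o2,d2):
    A=np.c_[d1,-d2]; t=np.linalg.lstsq(A,o2-o1,rcond=None)[0]
    a=o1+t[0]*d1;b=o2+t[1]*d2
    return (a+b)/2,np.linalg.norm(a-b)
def wristT(pos,rv,c):
    T=np.eye(4);T[:3,:3]=R.from_rotvec(rv).as_matrix();T[:3,3]=pos
    return T@np.array(c["mount"])
def down(yaw):
    # tool x down (-z), tool y = jaw dir at world angle yaw
    x=np.array([0,0,-1.]);y=np.array([np.cos(yaw),np.sin(yaw),0]);z=np.cross(x,y)
    return R.from_matrix(np.c_[x,y,z]).as_rotvec()
E
python3 - <<'E'
from rig import manip
from h import *
c=manip.camera("top"); im=c["image"]
hsv=cv2.cvtColor(im,cv2.COLOR_RGB2HSV)
# platform
m=((hsv[...,2]>110)).astype(np.uint8); m[:130]=0;m[250:]=0;m[:,265:]=0;m[:,:60]=0
m=((im[...,2]>90)&(im[...,2].astype(int)-im[...,0]>8)).astype(np.uint8); m[:130]=0;m[250:]=0;m[:,265:]=0;m[:,120:]*=1
m[:,:120]=0
m=cv2.morphologyEx(m,cv2.MORPH_CLOSE,np.ones((9,9)))
n,l,s,ce=cv2.connectedComponentsWithStats(m); k=1+np.argmax(s[1:,4]); ct=cv2.findContours((l==k).astype(np.uint8),0,cv2.CHAIN_APPROX_NONE)[0][0]
hull=cv2.convexHull(ct); ap=cv2.approxPolyDP(hull,5,True).reshape(-1,2); print(s[k],ap.tolist())
r=cv2.minAreaRect(hull); bp=cv2.boxPoints(r); W=onz(c,bp,.085); print(bp.round(1).tolist(),W.round(4).tolist(), np.linalg.norm(np.diff(W,axis=0),axis=1)); print(onz(c,ap,.085).round(4).tolist())
# tubes
m=(hsv[...,2]>130).astype(np.uint8)
for (x0,y0,x1,y1,z) in [(300,140,360,180,.015),(345,200,402,222,.010)]:
    mm=np.zeros_like(m); mm[y0:y1,x0:x1]=m[y0:y1,x0:x1]
    ys,xs=np.nonzero(mm); r=cv2.minAreaRect(np.c_[xs,ys].astype(np.float32)); b=cv2.boxPoints(r); W=onz(c,b,z)
    e=[np.linalg.norm(W[i]-W[(i+1)%4]) for i in range(4)]
    print(r,np.round(e,4))
    # ends
    i=0 if e[0]<e[1] else 1
    A=(W[i]+W[i+1])/2;B=(W[(i+2)%4]+W[(i+3)%4])/2
    print("ends",A,B)
    for P in np.linspace(0,1,13): 
        q=proj(c,A+(B-A)*P)[0].round().astype(int); print(im[q[1],q[0]].tolist(),end=' ')
    print()
E
```

```text
[ 143  142  112   85 6932] [[247, 142], [254, 213], [149, 226], [143, 154]]
[[139.3000030517578, 154.3000030517578], [246.89999389648438, 140.89999389648438], [255.89999389648438, 213.10000610351562], [148.3000030517578, 226.60000610351562]] [[0.6264, 0.2893, 0.085], [0.6638, -0.0007, 0.085], [0.4695, -0.0287, 0.085], [0.4324, 0.2556, 0.085]] [0.29240853 0.19625371 0.28675782]
[[0.6607, -0.0012, 0.085], [0.4699, -0.0237, 0.085], [0.434, 0.2539, 0.085], [0.6273, 0.2792, 0.085]]
((330.6359558105469, 159.73410034179688), (10.561177253723145, 44.102020263671875), 79.50852966308594) [0.1271 0.0308 0.1268 0.0307]
ends [ 0.64143574 -0.29222474  0.015     ] [ 0.6168581  -0.16768027  0.015     ]
[183, 176, 177] [203, 195, 197] [201, 193, 194] [254, 253, 252] [254, 254, 254] [254, 254, 254] [254, 254, 253] [254, 254, 254] [254, 254, 254] [254, 254, 254] [255, 255, 254] [254, 254, 254] [147, 145, 141] 
((372.4944152832031, 210.93528747558594), (7.320201873779297, 43.358123779296875), 85.03025817871094) [0.125  0.021  0.1248 0.0209]
ends [ 0.48845995 -0.4121505   0.01      ] [ 0.4771279  -0.28777877  0.01      ]
[215, 210, 204] [254, 254, 253] [254, 254, 254] [254, 254, 254] [254, 254, 253] [254, 254, 254] [255, 254, 254] [254, 254, 254] [254, 254, 254] [254, 254, 254] [212, 205, 206] [211, 205, 205] [190, 182, 183]
```

```bash
python3 - <<'E'
from rig import manip
from h import *
c=manip.camera("top")
ap=[[247,142],[254,213],[149,226],[143,154]]
im=c["image"]
# refine: corner fit using sub-pixel-ish quad via line fits on hull
m=((im[...,2]>90)&(im[...,2].astype(int)-im[...,0]>8)).astype(np.uint8); m[:130]=0;m[250:]=0;m[:,265:]=0;m[:,:120]=0
m=cv2.morphologyEx(m,cv2.MORPH_CLOSE,np.ones((9,9)))
n,l,s,ce=cv2.connectedComponentsWithStats(m); k=1+np.argmax(s[1:,4]); ct=cv2.findContours((l==k).astype(np.uint8),0,cv2.CHAIN_APPROX_NONE)[0][0].reshape(-1,2).astype(float)
ap=np.array(ap,float);L=[]
for i in range(4):
    a,b=ap[i],ap[(i+1)%4];u=(b-a)/np.linalg.norm(b-a);nn=np.array([-u[1],u[0]])
    d=(ct-a)@nn;t=(ct-a)@u;sel=(abs(d)<2.5)&(t>8)&(t<np.linalg.norm(b-a)-8)
    f=cv2.fitLine(ct[sel].astype(np.float32),cv2.DIST_HUBER,0,.01,.01).ravel();L.append(np.cross([f[2],f[3],1],[f[2]+f[0],f[3]+f[1],1]))
co=[];
for i in range(4):
    p=np.cross(L[i-1],L[i]);co.append(p[:2]/p[2])
co=np.array(co);W=onz(c,co,.085);print(co.round(1).tolist(),W.round(4).tolist(),np.linalg.norm(W-np.roll(W,-1,0),axis=1).round(4))
S=np.array([[.098,-.170],[-.098,-.170],[-.098,.115],[.098,.115]])
A=W[:,:2];Ac=A.mean(0);Sc=S.mean(0);H=(S-Sc).T@(A-Ac);th=np.arctan2(H[0,1]-H[1,0],H[0,0]+H[1,1])
Rm=np.array([[np.cos(th),-np.sin(th)],[np.sin(th),np.cos(th)]]);t=Ac-Rm@Sc;print("yaw",th,"origin",t)
print((S@Rm.T+t-A).round(4).tolist())
# tube1 barrel
hsv=cv2.cvtColor(im,cv2.COLOR_RGB2HSV)
roi=np.zeros(m.shape,np.uint8);roi[150:210,150:172]=1
mm=((im.min(2)>235)&(roi>0)).astype(np.uint8);n,l,s,ce=cv2.connectedComponentsWithStats(mm);k=1+np.argmax(s[1:,4])
ys,xs=np.nonzero(l==k);r=cv2.minAreaRect(np.c_[xs,ys].astype(np.float32));W=onz(c,cv2.boxPoints(r),.124);print(r,W.round(4).tolist(),np.linalg.norm(W-np.roll(W,-1,0),axis=1).round(4))
q=(W.mean(0)[:2]-t)@Rm;print("tube1 in shaker",q)
# bar tip and bail : predicted in top
def P(x,y,z):
    xy=Rm@[x,y]+t;return [xy[0],xy[1],z]
s=manip.camera("scene")
for b in np.arange(2.0,2.75,.1):
    p=P(0,.088-.168*np.cos(b),.148+.168*np.sin(b));print(round(b,2),proj(c,p).round(0),proj(s,p).round(0))
print(proj(c,[P(0,-.1255,.1195)]),proj(s,[P(0,-.1255,.1195)]))
E
```

```text
[[246.4, 141.4], [254.2, 212.6], [148.6, 225.7], [142.9, 154.3]] [[0.6623, 0.0004, 0.085], [0.4708, -0.0242, 0.085], [0.4347, 0.2551, 0.085], [0.6264, 0.2793, 0.085]] [0.193  0.2816 0.1932 0.2813]
yaw 0.12780120579540954 origin [0.54505375 0.15492272]
[[0.0017, -0.0016], [-0.0013, -0.002], [-0.0016, 0.0014], [0.0012, 0.0021]]
((159.31716918945312, 185.21461486816406), (38.197967529296875, 10.964969635009766), 85.42607879638672) [[0.5853, 0.2354, 0.124], [0.5876, 0.2069, 0.124], [0.4893, 0.1948, 0.124], [0.4869, 0.223, 0.124]] [0.0286 0.099  0.0283 0.0991]
tube1 in shaker [-6.98709526e-05  6.06240175e-02]
2.0 [[ 82. 179.]] [[490. 126.]]
2.1 [[ 78. 180.]] [[493. 128.]]
2.2 [[ 74. 182.]] [[495. 130.]]
2.3 [[ 71. 183.]] [[497. 133.]]
2.4 [[ 69. 185.]] [[499. 136.]]
2.5 [[ 68. 186.]] [[500. 139.]]
2.6 [[ 68. 187.]] [[501. 143.]]
2.7 [[ 69. 189.]] [[501. 147.]]
[[231.62742606 176.45534352]] [[403.50406526 209.97909771]]
```

```bash
python3 - <<'E'
from rig import manip
from h import *
print(R.from_rotvec(manip.get_ee_rot()).as_matrix().round(2))
for y in [.128+np.pi/2,.128-np.pi/2]:
    x=np.array([.545,.155])
    tz=np.cross([0,0,-1.],[np.cos(y),np.sin(y),0]);p=np.r_[x-0.08*tz[:2]*0,.40];print(y,tz,manip.solve_ik(p,down(y)))
y0=np.arctan2(.0246*0+.1936*0+0.1936,.981)
for nm,p,ya in [("wide",[.6268,-.2182,.2],np.arctan2(.1936,.981)),("slim",[.4839,-.3619,.2],np.arctan2(.0907,.9959))]:
    for k in (0,np.pi): print(nm,ya+k,np.round(manip.solve_ik(p,down(ya+k)),2))
for xy in [(0,0),(0,-.054)]:
  for k in (np.pi/2,-np.pi/2):
    th=.128;X=np.array([.545,.155])+np.array([[np.cos(th),-np.sin(th)],[np.sin(th),np.cos(th)]])@xy
    print(np.round(manip.solve_ik([*X,.2],down(th+k)),2))
E
```

```text
[[-0.    0.36  0.93]
 [-0.    0.93 -0.36]
 [-1.   -0.   -0.  ]]
1.6987963267948967 [0.99181918 0.12765076 0.        ] [ 0.256084    0.19975966  1.59949008  0.          1.34234291 -1.44271233]
-1.4427963267948964 [-0.99181918 -0.12765076 -0.        ] [ 2.56083996e-01  1.99759663e-01  1.59949008e+00 -4.44089210e-16
  1.34234291e+00  1.69888032e+00]
wide 0.19484584584430906 [-0.35  0.54  1.58  0.    1.03 -0.55]Traceback (most recent call last):
  File "<stdin>", line 9, in <module>
    return _wrapfunc(a, 'round', decimals=decimals, out=out)
    return _wrapit(obj, method, *args, **kwds)
    result = getattr(arr, method)(*args, **kwds)
TypeError: unsupported operand type(s) for *: 'NoneType' and 'float'
```

```bash
python3 - <<'E'
from rig import manip
from h import *
t0=manip.get_time()
manip.move_to([.50,.12,.36],down(.128+np.pi/2)); print(manip.get_time()-t0)
p=manip.get_position();r=manip.get_ee_rot();c=manip.camera("wrist")
np.savez("w1.npz",p=p,r=r,**{k:v for k,v in c.items()}); print(p,r)
cv2.imwrite("pics/w1.png",c["image"][:,:,::-1])
E
```

```text
1.9749999999999999
[0.4999093  0.1205558  0.35983698] [-0.10084065  1.56868682  0.10105581]
```

View pics/w1.png

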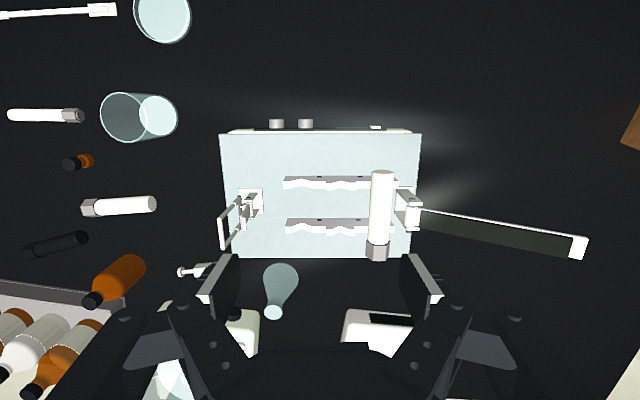

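```bash
python3 - <<'E'
from h import *
c=dict(np.load("w1.npz")); T=wristT(c["p"],c["r"],c); im=c["image"]
a=im[:,:,::-1]
cv2.imwrite("pics/w1c.png",cv2.resize(a[110:275,205:440],None,fx=3.4,fy=3.4,interpolation=cv2.INTER_CUBIC))
print("cam",T[:3,3])
th=.1278;Rm=np.array([[np.cos(th),-np.sin(th)],[np.sin(th),np.cos(th)]]);t=np.array([.54505,.15492])
def P(x,y,z): return np.r_[Rm@[x,y]+t,z]
for n,q in dict(c1=(.098,-.17,.085),c2=(-.098,-.17,.085),c3=(-.098,.115,.085),c4=(.098,.115,.085),t1=(0,.054,.124),pv=(0,-.1255,.1195),hinge=(0,.088,.148)).items(): print(n,proj(c,P(*q),T).round(1))
E
```

```text
cam [0.42042009 0.10976211 0.48014691]
c1 [[231.9 257.2]]
c2 [[218.2 132.5]]
c3 [[422.9 132.8]]
c4 [[408.7 257.4]]
t1 [[380.4 208.5]]
pv [[249.4 207.3]]
hinge [[410.6 214.9]]
```

View pics/w1c.png

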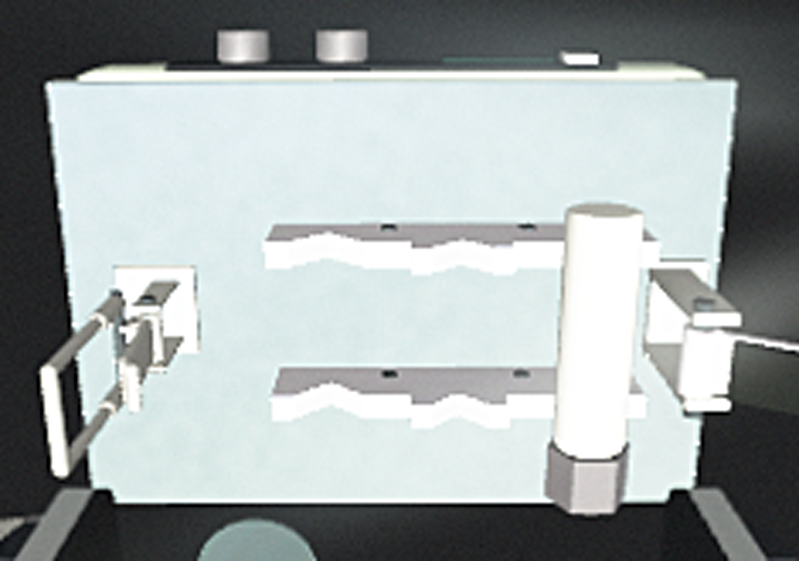

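```bash
cat >> h.py <<'E'
TH=.1278; RM=np.array([[np.cos(TH),-np.sin(TH)],[np.sin(TH),np.cos(TH)]]); ORG=np.array([.546,.155])
def SH(x,y,z): return np.r_[RM@[x,y]+ORG,z]
E
python3 - <<'E'
from rig import manip
from h import *
u=np.array([.1936,-.981]); g=np.array([.6268,-.2182])+.006*u; ya=np.arctan2(.1936,.981)
manip.move_to([*g,.14],down(ya)); manip.command_gripper(.060,60)
manip.servo_line([*g,.026],rate=.15); print(manip.get_position(),manip.get_contact_force())
manip.command_gripper(.02,60); print(manip.get_width(),manip.get_position(),manip.get_contact_force())
manip.servo_line([*g,.19],rate=.2); print(manip.get_width(),manip.get_contact_force(),manip.get_time())
p=manip.get_position();r=manip.get_ee_rot();c=manip.camera("wrist");cv2.imwrite("pics/w2.png",c["image"][:,:,::-1])
c=manip.camera("scene");cv2.imwrite("pics/s2.png",c["image"][:,:,::-1])
E
```

```text
[ 0.6286314  -0.2243406   0.02676912] [0.71822127 0.82151619 0.58116677]
0.02816311610128137 [ 0.62867053 -0.22434022  0.02742234] [-1.41323621  0.70766275  6.50674948]
0.02781100661756601 [ 0.79792035 -0.34599312 -1.66340166] 6.5417
```

View pics/w2.png

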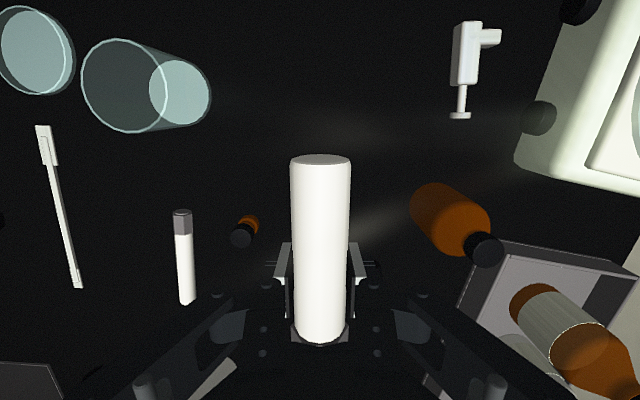

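View pics/s2.png

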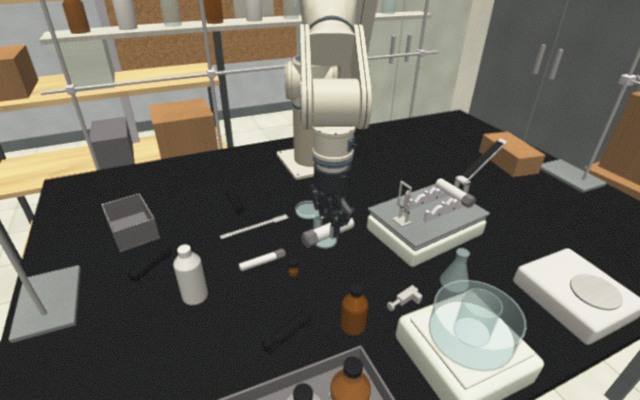

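```bash
python3 - <<'E'
from rig import manip
from h import *
c=manip.camera("wrist");M=np.array(c["mount"])
for tilt in (-.2,-.1,0,.1,.2):
    for s in (-.056,.044):
        print(tilt,s,[proj(c,[.0124+np.sin(tilt)*s+d*np.cos(tilt),0,s*np.cos(tilt)-d*np.sin(tilt)],M).round(1).tolist() for d in (-.015,.015)],
          (np.array([proj(c,[.0124+np.sin(tilt)*s,w,s],M)[0] for w in (-.015,.015)])[:,0]).round(1))
E
```

```text
-0.2 -0.056 [[[318.2, 158.8]], [[318.4, 160.3]]] [289.4 347.3]
-0.2 0.044 [[[318.3, 355.7]], [[318.5, 323.5]]] [292.  344.8]
-0.1 -0.056 [[[318.2, 162.5]], [[318.4, 157.9]]] [288.3 348.4]
-0.1 0.044 [[[318.3, 352.3]], [[318.5, 317.3]]] [292.7 344.2]
0 -0.056 [[[318.1, 167.8]], [[318.4, 156.3]]] [287.  349.5]
0 0.044 [[[318.4, 348.2]], [[318.5, 310.8]]] [293.4 343.5]
0.1 -0.056 [[[318.1, 174.8]], [[318.3, 155.7]]] [285.7 350.8]
0.1 0.044 [[[318.4, 343.6]], [[318.5, 304.2]]] [294. 343.]
0.2 -0.056 [[[318.0, 183.5]], [[318.3, 156.3]]] [284.2 352.1]
0.2 0.044 [[[318.4, 338.4]], [[318.6, 297.5]]] [294.6 342.4]
```

```bash
python3 - <<'E'
from rig import manip
from h import *
o=down(TH+np.pi/2); off=.0274-.015
t0=manip.get_time()
P=lambda z:SH(.006,-.054,z)
manip.move_to(P(.28),o); print(manip.get_time()-t0)
manip.servo_line(P(.124+off+.012),rate=.15)
f0=manip.get_contact_force(); print(f0, manip.get_position())
p=manip.get_position();r=manip.get_ee_rot();c=manip.camera("wrist");cv2.imwrite("pics/w3.png",c["image"][:,:,::-1])
c=manip.camera("scene");cv2.imwrite("pics/s3.png",cv2.resize(c["image"][130:270,360:520,::-1],None,fx=4,fy=4,interpolation=cv2.INTER_CUBIC))
E
```

```text
1.2999999999999998
[-0.13611865  0.40993939 -1.3180714 ] [0.55952286 0.10219145 0.14912784]
```

View pics/w3.png

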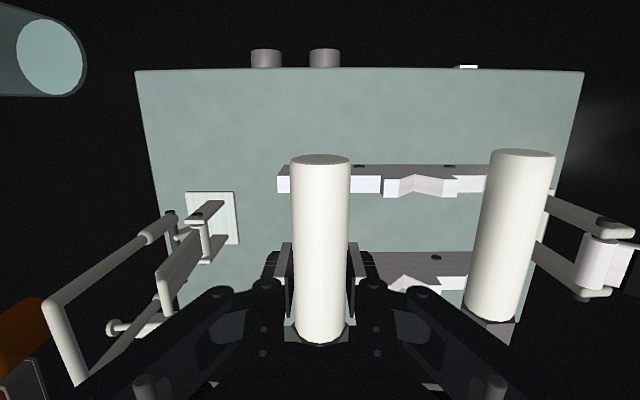

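View pics/s3.png

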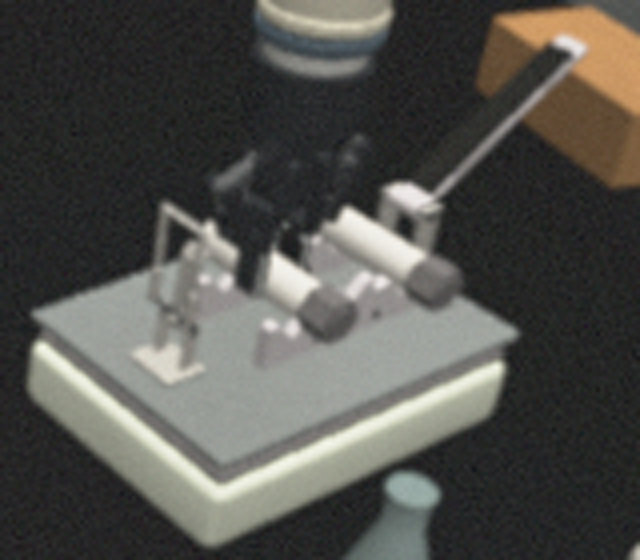

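```bash
python3 - <<'E'
from rig import manip
from h import *
p=manip.get_position();r=manip.get_ee_rot();c=manip.camera("wrist");T=wristT(p,r,c);im=c["image"]
for row in (180,200,220,240,270):
    xs=np.nonzero(im[row,470:556].min(1)>120)[0]+470
    a,b=xs.min(),xs.max()
    W=onz(c,[[(a+b)/2,row],[a,row],[b,row]],.124,T); print(row,a,b,[((w[:2]-ORG)@RM).round(4).tolist() for w in W])
# rail notch: mid notch peaks? held tube
for q in [(.0,.054,.124),(-.05,.054,.124),(.05,.054,.124)]: print(proj(c,SH(*q),T))
print("tool",(p[:2]-ORG)@RM)
E
```

```text
180 470 555 [[-0.037, 0.0512], [-0.0369, 0.0273], [-0.0371, 0.0759]]
200 470 545 [[-0.0255, 0.0509], [-0.0254, 0.0293], [-0.0255, 0.073]]
220 470 546 [[-0.0133, 0.0538], [-0.0134, 0.0314], [-0.0132, 0.0769]]
240 470 540 [[-0.0006, 0.0549], [-0.0008, 0.0336], [-0.0004, 0.0766]]
270 474 532 [[0.0199, 0.0582], [0.0196, 0.0398], [0.0202, 0.077]]
[[503.37150653 240.93468168]]
[[522.50868317 156.45737169]]
[[486.49014124 310.19399609]]
tool [ 0.0067814  -0.05401484]
```

```bash
python3 - <<'E'
from rig import manip
from h import *
off=.0124
P=lambda z:SH(.006,-.054,z)
f0=manip.get_contact_force()
manip.servo_line(P(.124+off+.003),rate=.06); print(manip.get_contact_force()-f0)
for d in (.0015,0,-.0015,-.003):
    manip.servo_line(P(.124+off+d),rate=.03); f=manip.get_contact_force()-f0; print(d,f.round(2),manip.get_position()[2])
    if f[2]>4: break
manip.command_gripper(.036); print(manip.get_width())
manip.command_gripper(.046)
print(manip.get_contact_force()-f0)
c=manip.camera("wrist");cv2.imwrite("pics/w4.png",c["image"][:,:,::-1])
p=manip.get_position()
manip.servo_line([p[0],p[1],.22],rate=.2); print(manip.get_time())
p=manip.get_position();r=manip.get_ee_rot();c=manip.camera("wrist");cv2.imwrite("pics/w5.png",c["image"][:,:,::-1])
T=wristT(p,r,c)
for q in [(0,-.054,.124),(-.05,-.054,.124),(.05,-.054,.124),(0,.054,.124),(-.05,.054,.124),(.05,.054,.124)]: print(proj(c,SH(*q),T).round(0))
E
```

```text
[ 0.83554744  0.15116648 -1.39229785]
0.0015 [-0.92 -0.71 -0.76] 0.13784011622421155
0 [-0.51  1.27  2.16] 0.13663506817180207
-0.0015 [-4.13 -0.27 13.15] 0.13639177134535035
0.03611534945976558
[0.55158526 0.96285304 0.23147881]
11.35
[[320. 204.]]
[[320. 142.]]
[[320. 258.]]
[[451. 204.]]
[[460. 143.]]
[[442. 258.]]
```

View pics/w4.png

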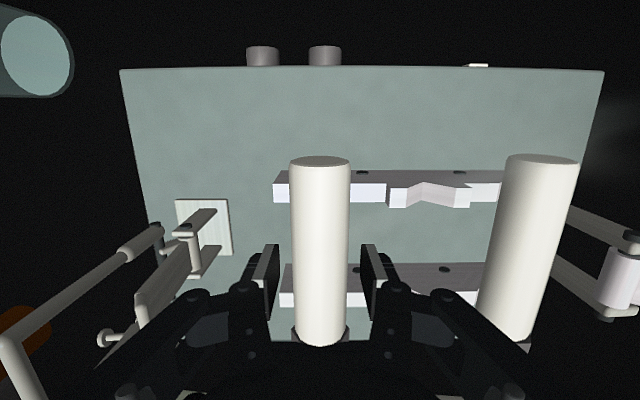

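View pics/w5.png

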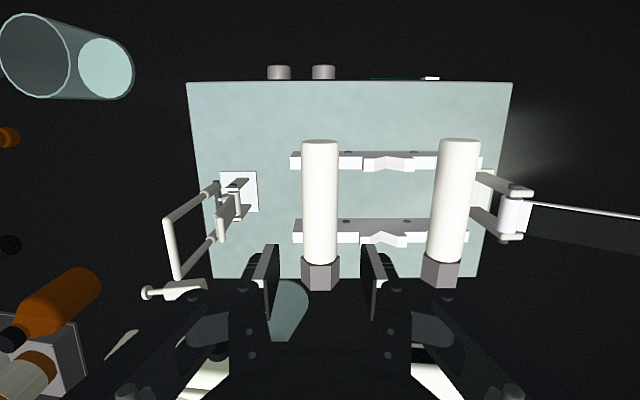

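```bash
python3 - <<'E'
from rig import manip
from h import *
u=np.array([-.0907,.9959]); g=np.array([.4839,-.3619])+.006*u; ya=np.arctan2(.0907,.9959)
p=manip.get_position(); manip.servo_line([p[0],p[1],.27],rate=.3)
manip.move_to([*g,.14],down(ya)); manip.command_gripper(.050,60)
manip.servo_line([*g,.026],rate=.15); print(manip.get_position(),manip.get_contact_force())
manip.command_gripper(.01,60); print(manip.get_width(),manip.get_position(),manip.get_contact_force())
manip.servo_line([*g,.20],rate=.2); print(manip.get_width(),manip.get_contact_force(),manip.get_time())
c=manip.camera("wrist");cv2.imwrite("pics/w6.png",c["image"][:,:,::-1]);M=np.array(c["mount"])
for s in (-.044,.056):
    print(s,[proj(c,[.0165+d,0,s],M).round(1).tolist() for d in (-.010,.010)])
E
```

```text
[ 0.48388636 -0.35631564  0.02667158] [ 0.41698023  0.49814792 -0.66080676]
0.017165183397538458 [ 0.483949   -0.35639045  0.02728387] [-0.59330601  0.24098199  5.11595386]
0.01764408409779737 [-0.65613822  0.20570043 -0.3128432 ] 16.0
-0.044 [[[318.1, 189.0]], [[318.3, 178.8]]]
0.056 [[[318.3, 351.4]], [[318.4, 326.6]]]
```

View pics/w6.png

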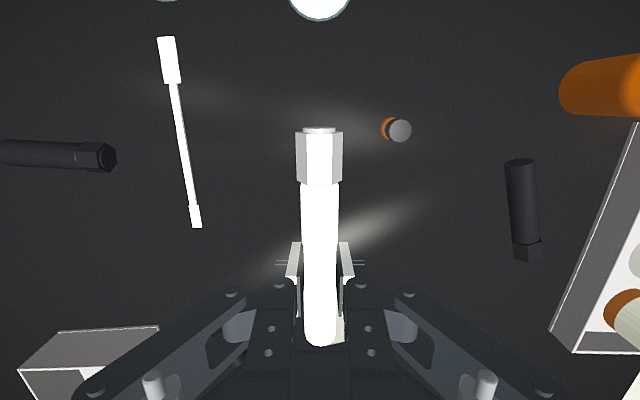

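```bash
python3 - <<'E'
from rig import manip
from h import *
o=down(TH+np.pi/2); off=.0273-.010
P=lambda z:SH(-.004,0,z)
p=manip.get_position()
manip.move_to(P(.28),o)
manip.servo_line(P(.129+off+.010),rate=.15)
f0=manip.get_contact_force()
c=manip.camera("wrist");cv2.imwrite("pics/w7.png",c["image"][:,:,::-1]);
manip.servo_line(P(.129+off+.003),rate=.06); print(manip.get_contact_force()-f0)
for d in (.0015,0,-.0015,-.003):
    manip.servo_line(P(.129+off+d),rate=.03); f=manip.get_contact_force()-f0; print(d,f.round(2),manip.get_position()[2])
    if f[2]>4: break
manip.command_gripper(.024); 
manip.command_gripper(.030);print(manip.get_width())
c=manip.camera("wrist");cv2.imwrite("pics/w8.png",c["image"][:,:,::-1])
p=manip.get_position()
manip.servo_line([p[0],p[1],.24],rate=.2); print(manip.get_time())
p=manip.get_position();r=manip.get_ee_rot();c=manip.camera("wrist");cv2.imwrite("pics/w9.png",c["image"][:,:,::-1])
T=wristT(p,r,c)
for q in [(0,-.054,.124),(-.05,-.054,.124),(.05,-.054,.124),(0,.054,.124),(-.05,.054,.124),(.05,.054,.124),(0,0,.129),(-.05,0,.129),(.05,0,.129)]: print(proj(c,SH(*q),T).round(0))
c=manip.camera("scene");cv2.imwrite("pics/s9.png",cv2.resize(c["image"][130:270,360:520,::-1],None,fx=4,fy=4,interpolation=cv2.INTER_CUBIC))
E
```

```text
[-0.84220279 -0.41865227  1.45088019]
0.0015 [-0.08 -0.4   0.94] 0.14779064361538402
0 [-0.2   0.57  1.73] 0.14640338810616182
-0.0015 [-4.39 -1.12 14.65] 0.1461638786342213
0.029814202524211908
21.125
[[260. 208.]]
[[256. 152.]]
[[264. 257.]]
[[380. 208.]]
[[384. 152.]]
[[377. 257.]]
[[320. 210.]]
[[320. 153.]]
[[320. 260.]]
```

View pics/w8.png

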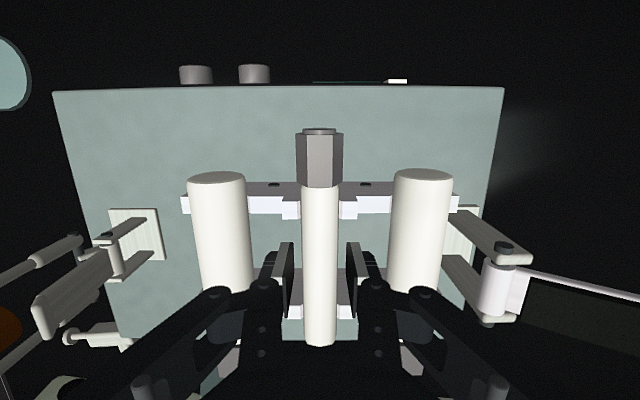

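View pics/w9.png

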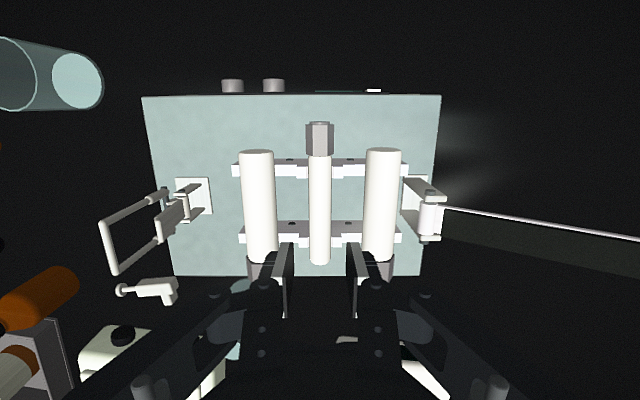

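View pics/s9.png

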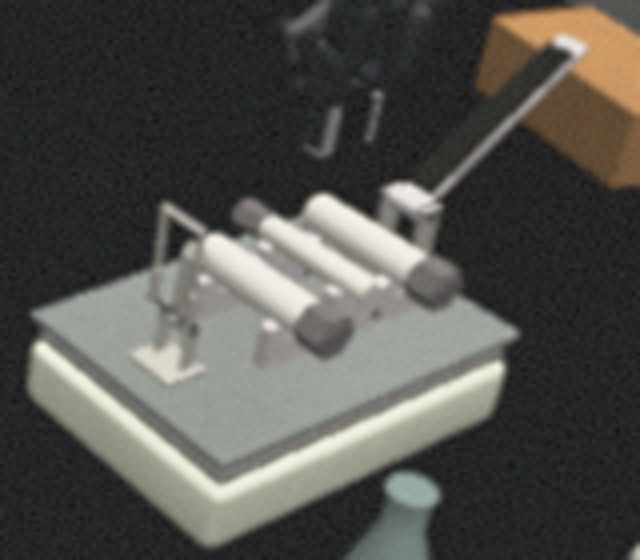

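All three tubes are seated: barrels at x≈260, 320 and 380 px, as predicted. Next is the bar, so I'll triangulate its tip from the top and scene views.

```bash
python3 - <<'E'
from rig import manip
from h import *
c=manip.camera("top");s=manip.camera("scene")
a=c["image"];m=(a.min(2)>150).astype(np.uint8);m[:,:55]=0;m[:,80:]=0;m[:170]=0;m[200:]=0
ys,xs=np.nonzero(m);pt=[xs.mean(),ys.mean()];print(pt,len(xs),xs.min(),xs.max(),ys.min(),ys.max())
b=s["image"];m=(b.min(2)>150).astype(np.uint8);m[:,:490]=0;m[:,515:]=0;m[:130]=0;m[155:]=0
ys,xs=np.nonzero(m);ps=[xs.mean(),ys.mean()];print(ps,len(xs),xs.min(),xs.max(),ys.min(),ys.max())
o1,d1=rays(c,pt);o2,d2=rays(s,ps);P,e=tri(o1,d1[0],o2,d2[0]);q=(P[:2]-ORG)@RM;print(P,e,q)
dy=q[1]-.088;dz=P[2]-.148;print("r",np.hypot(dy,dz),"ang",np.arctan2(dz,-dy))
for bb in (2.5,2.6,2.7):
  print(np.round(manip.solve_ik(SH(0,.088-.168*np.cos(bb),.148+.168*np.sin(bb)+.015),down(TH)),2))
print(np.round(manip.solve_ik(SH(0,-.08,.163),down(TH)),2))
E
```

```text
[np.float64(69.324), np.float64(192.04)] 250 55 79 170 199
[np.float64(502.58620689655174), np.float64(140.89655172413794)] 29 499 506 139 144
[0.50893228 0.38845327 0.23457542] 0.013959564976846096 [-0.00701124  0.23627376]
r 0.1716986050949063 ang 2.613103675903178
[ 0.61  0.43  1.59 -0.    1.12  0.48]
[ 0.62  0.46  1.59 -0.    1.1   0.49]
[ 0.63  0.48  1.59 -0.    1.07  0.51]
[ 0.11  0.45  1.83 -0.    0.85 -0.01]
```

```bash
python3 - <<'E'
from rig import manip
from h import *
c=manip.camera("top");s=manip.camera("scene")
o1,d1=rays(c,[68.2,187.8]);o2,d2=rays(s,[502.6,140.9]);P,e=tri(o1,d1[0],o2,d2[0]);q=(P[:2]-ORG)@RM;print(P,e,q)
dy=q[1]-.088;dz=P[2]-.148;print("r",np.hypot(dy,dz),"ang",np.arctan2(dz,-dy))
manip.move_to(SH(0,.20,.34),down(TH)); manip.command_gripper(.055,20)
p=manip.get_position();r=manip.get_ee_rot();c=manip.camera("wrist");cv2.imwrite("pics/w10.png",c["image"][:,:,::-1]);T=wristT(p,r,c)
for bb in (2.4,2.5,2.6,2.7):
  print(bb,proj(c,[SH(x,.088-rr*np.cos(bb),.148+rr*np.sin(bb)) for x,rr in ((0,.168),(.012,.176),(-.012,.176),(0,.05))],T).round(0).tolist())
print(manip.get_time())
E
```

```text
[0.51583141 0.38483879 0.2395768 ] 0.006528476426938923 [-0.00062905  0.23180945]
r 0.170491838217205 ang 2.574558132478877
2.4 [[319.0, 203.0], [335.0, 198.0], [302.0, 198.0], [319.0, 254.0]]
2.5 [[319.0, 185.0], [334.0, 179.0], [303.0, 179.0], [319.0, 249.0]]
2.6 [[319.0, 170.0], [334.0, 162.0], [304.0, 162.0], [319.0, 245.0]]
2.7 [[319.0, 157.0], [333.0, 149.0], [304.0, 149.0], [319.0, 242.0]]
23.5
```

View pics/w10.png

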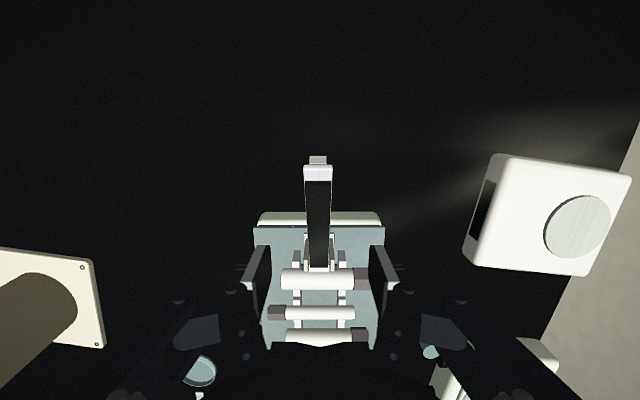

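```bash
cat >> h.py <<'E'
def BAR(b,r=.166,off=.014): return SH(0,.088-r*np.cos(b),.148+r*np.sin(b)+off)
E
python3 - <<'E'
from rig import manip
from h import *
f0=manip.get_contact_force()
P=BAR(2.58); 
manip.servo_line([P[0],P[1],P[2]+.03],rate=.25); manip.servo_line(P,rate=.12); print(manip.get_contact_force()-f0)
manip.command_gripper(.015,20); print(manip.get_width(),(manip.get_contact_force()-f0).round(1))
c=manip.camera("wrist");cv2.imwrite("pics/w11.png",c["image"][:,:,::-1])
for b in (2.4,2.2,2.0):
    manip.servo_line(BAR(b),rate=.15); print(b,(manip.get_contact_force()-f0).round(1),manip.get_width(),manip.get_time())
c=manip.camera("wrist");cv2.imwrite("pics/w12.png",c["image"][:,:,::-1])
E
```

```text
[-0.41763101  0.69886268  0.97200116]
0.022951576583614082 [-6.   2.9  3.1]
2.4 [-6.7  1.1  0.8] 0.02316419398419872 25.0917
2.2 [-6.6  0.1  0.4] 0.023250814736534148 25.4667
2.0 [-7.1  0.1  1.2] 0.022961537073469696 25.8417
```

View pics/w12.png

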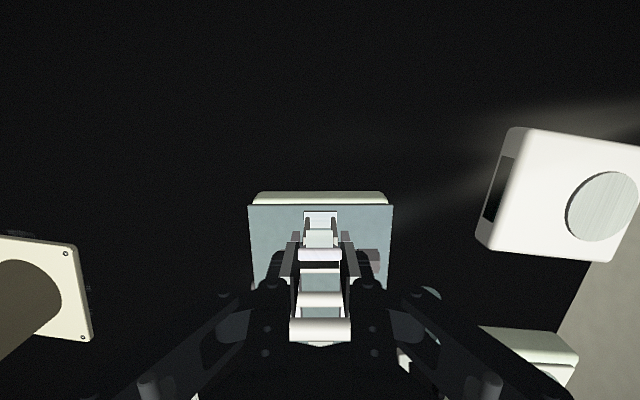

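```bash
python3 - <<'E'
from rig import manip
from h import *
for b in (1.8,1.6,1.4,1.2,1.0,.8,.6,.4,.25,.12):
    manip.servo_line(BAR(b),rate=.17); f=manip.get_contact_force();print(b,f.round(1),round(manip.get_width(),4),manip.get_time())
    if np.linalg.norm(f)>30: break
c=manip.camera("wrist");cv2.imwrite("pics/w13.png",c["image"][:,:,::-1])
c=manip.camera("scene");cv2.imwrite("pics/s13.png",cv2.resize(c["image"][130:270,360:520,::-1],None,fx=4,fy=4,interpolation=cv2.INTER_CUBIC))
E
```

```text
1.8 [-6.9  0.   2.4] 0.0234 26.2333
1.6 [-6.2 -0.5  3.3] 0.0229 26.575
1.4 [-7.2 -1.8  5.2] 0.0236 26.9167
1.2 [-5.9 -3.5  5.8] 0.0232 27.2583
1.0 [-6.8 -6.1  8.2] 0.023 27.6
0.8 [-5.  -7.8  8.3] 0.0233 27.9417
0.6 [-4.3 -9.3  6.9] 0.0234 28.2833
0.4 [ -3.4 -11.8   6.1] 0.0227 28.625
0.25 [ -3.4 -12.1   3.1] 0.0232 28.925
0.12 [ -1.8 -13.5   2.4] 0.0232 29.2
```

View pics/w13.png

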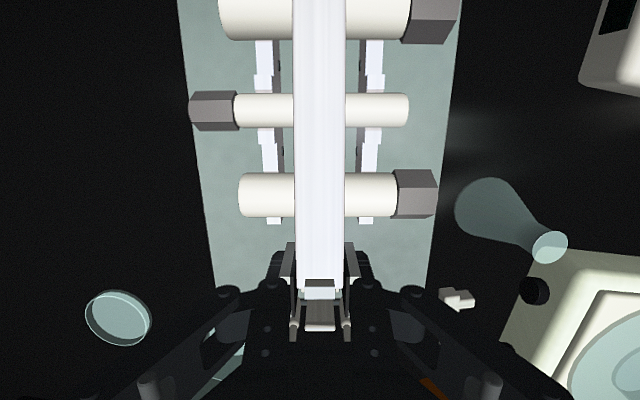

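View pics/s13.png

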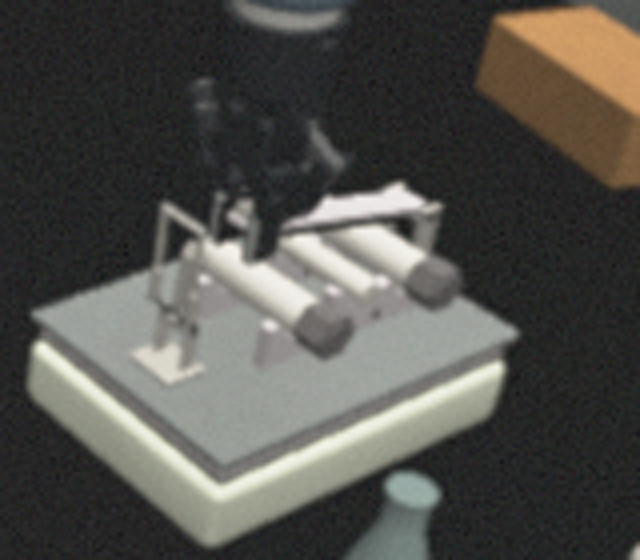

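```bash
python3 - <<'E'
from rig import manip
from h import *
f0=manip.get_contact_force()
for b in (.06,.03,.0,-.012,-.024):
    manip.servo_line(BAR(b,r=.167),rate=.06); f=manip.get_contact_force();print(b,f.round(1),manip.get_position()[2].round(4))
    if f[2]-f0[2]>9: break
manip.command_gripper(.045); print(manip.get_contact_force())
p=manip.get_position();manip.servo_line([p[0],p[1],.235],rate=.2)
p=manip.get_position();r=manip.get_ee_rot();c=manip.camera("wrist");cv2.imwrite("pics/w14.png",c["image"][:,:,::-1]);T=wristT(p,r,c)
print(manip.get_time(),proj(c,[SH(0,-.08,.153),SH(0,-.084,.153),SH(0,-.1255,.1195),SH(0,-.134,.1318)],T).round(0).tolist())
c=manip.camera("scene");cv2.imwrite("pics/s14.png",cv2.resize(c["image"][130:270,360:520,::-1],None,fx=4,fy=4,interpolation=cv2.INTER_CUBIC))
E
```

```text
0.06 [ -1.6 -10.5   1.3] 0.1724
0.03 [ -2.6 -11.    1.2] 0.1675
0.0 [ -2.8 -10.9   0.4] 0.1624
-0.012 [ -2.  -11.4   1. ] 0.1605
-0.024 [ -1.7 -11.8   1.1] 0.1585
[0.11114378 0.45849494 0.25508523]
31.5417 [[318.0, 218.0], [318.0, 223.0], [319.0, 249.0], [319.0, 264.0]]
```

View pics/w14.png

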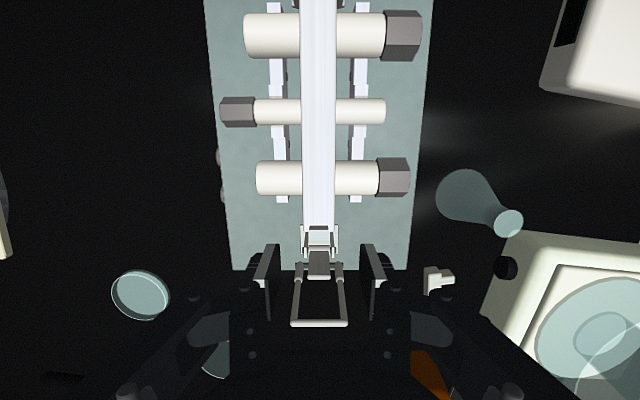

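View pics/s14.png

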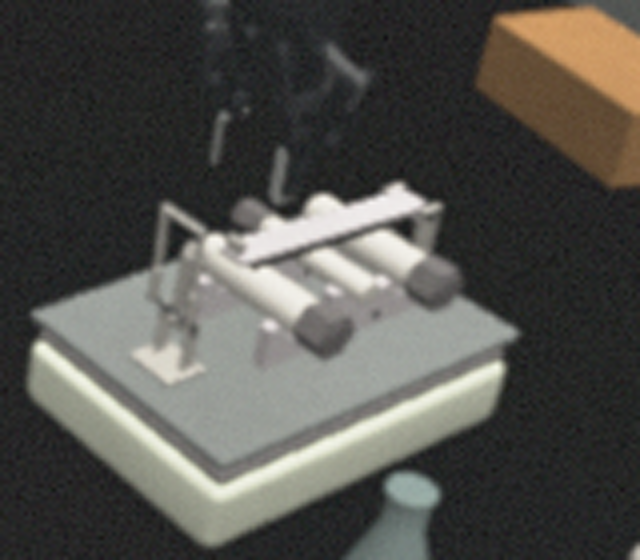

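```bash
python3 - <<'E'
from rig import manip
from h import *
p=manip.get_position();r=manip.get_ee_rot();c=manip.camera("wrist");T=wristT(p,r,c)
for a in (0,.1,.2,.3,.4): print(a,proj(c,SH(0,-.134-.0705*np.sin(a),.1318+.0705*np.cos(a)),T).round(0))
f0=manip.get_contact_force()
manip.command_gripper(0.0,20)
manip.servo_line(SH(0,-.060,.182),rate=.2)
for z in (.178,.176,.174,.1725,.171,.1695,.168):
    manip.servo_line(SH(0,-.060,z),rate=.05); f=manip.get_contact_force()-f0; print(z,f.round(1),manip.get_position()[2].round(4))
    if f[2]>10: break
manip.servo_line(SH(0,-.060,.27),rate=.3)
p=manip.get_position();r=manip.get_ee_rot();c=manip.camera("wrist");cv2.imwrite("pics/w15.png",c["image"][:,:,::-1]);T=wristT(p,r,c)
c=manip.camera("scene");cv2.imwrite("pics/s15.png",cv2.resize(c["image"][130:270,360:520,::-1],None,fx=4,fy=4,interpolation=cv2.INTER_CUBIC))
print(manip.get_time())
E
```

```text
0 [[320. 320.]]
0.1 [[320. 328.]]
0.2 [[320. 335.]]
0.3 [[320. 341.]]
0.4 [[320. 345.]]
0.178 [-0.1  0.5 -0.1] 0.1788
0.176 [0.6 0.3 0.6] 0.1762
0.174 [-1.1  0.4  8.7] 0.1749
0.1725 [-5.7 -0.8 19.8] 0.1747
34.15
```

View pics/s15.png

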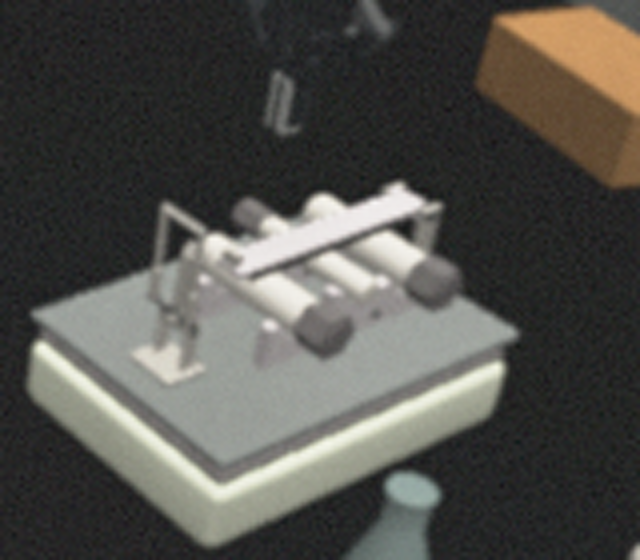

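View pics/w15.png

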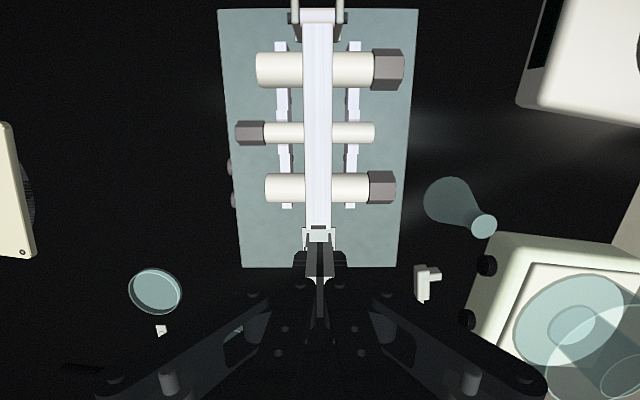

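```bash
python3 - <<'E'
from rig import manip
from h import *
f0=manip.get_contact_force()
manip.servo_line(SH(0,-.195,.27),rate=.3); manip.servo_line(SH(0,-.195,.210),rate=.2)
manip.servo_line(SH(0,-.158,.210),rate=.15); print((manip.get_contact_force()-f0).round(1))
for y in (-.148,-.138,-.128,-.122):
    manip.servo_line(SH(0,y,.210),rate=.06); print(y,(manip.get_contact_force()-f0).round(1))
c=manip.camera("wrist");cv2.imwrite("pics/w16.png",c["image"][:,:,::-1])
c=manip.camera("scene");cv2.imwrite("pics/s16.png",cv2.resize(c["image"][130:270,360:520,::-1],None,fx=4,fy=4,interpolation=cv2.INTER_CUBIC))
print(manip.get_time())
E
```

```text
[ 0.2 -0.2  1.1]
-0.148 [ 0.5 -0.6 -0.1]
-0.138 [ 0.7 -0.4  0.3]
-0.128 [ 0.9 -0.6 -0.2]
-0.122 [0.9 0.1 2. ]
36.9
```

View pics/s16.png

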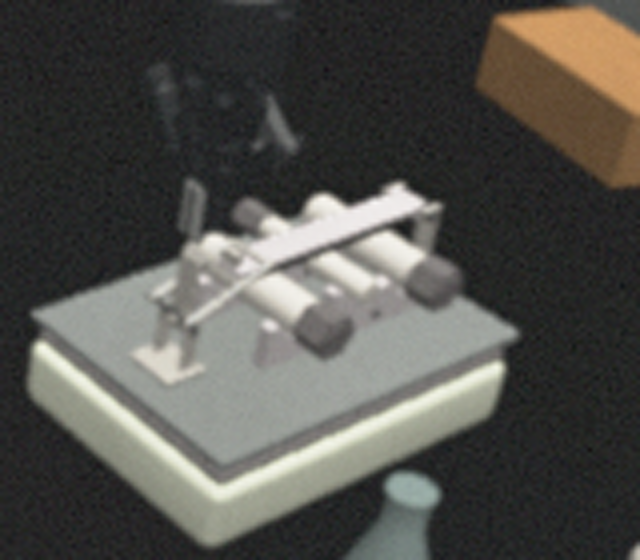

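View pics/w16.png

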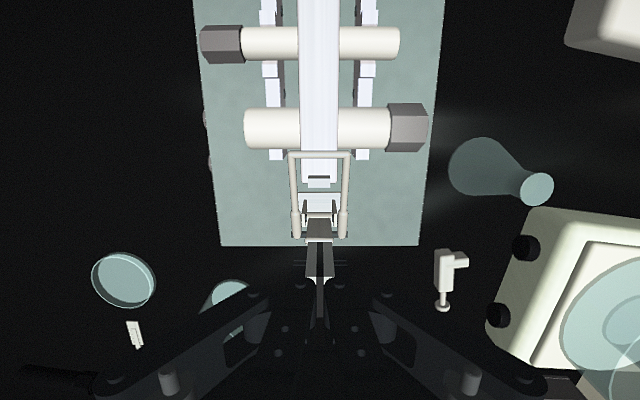

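```bash
python3 - <<'E'
from rig import manip
from h import *
f0=manip.get_contact_force()
manip.servo_line(SH(0,-.122,.25),rate=.25)
manip.servo_line(SH(0,-.099,.25),rate=.25)
manip.servo_line(SH(0,-.099,.1895),rate=.15); print((manip.get_contact_force()-f0).round(1))
def LV(deg,r=.050):
    p=np.deg2rad(deg);y=-.1255-r*np.cos(p)+.002*np.sin(p);z=.1195+r*np.sin(p)+.002*np.cos(p)
    return SH(0,y+.011,z+.022)
for d in (95,85,75,65,55):
    manip.servo_line(LV(d),rate=.06); print(d,(manip.get_contact_force()-f0).round(1),manip.get_time())
c=manip.camera("wrist");cv2.imwrite("pics/w17.png",c["image"][:,:,::-1])
c=manip.camera("scene");cv2.imwrite("pics/s17.png",cv2.resize(c["image"][130:270,360:520,::-1],None,fx=4,fy=4,interpolation=cv2.INTER_CUBIC))
E
```

```text
[ 0.5 -2.4  1.5]
95 [-0.1 -0.5  0.2] 38.3167
85 [-0.4 -1.6  0.8] 38.6083
75 [ 0.4 -1.1 -0.3] 38.9
65 [-0.2 -0.9  1.2] 39.1917
55 [-0.2  0.2  0.5] 39.4833
```

View pics/s17.png

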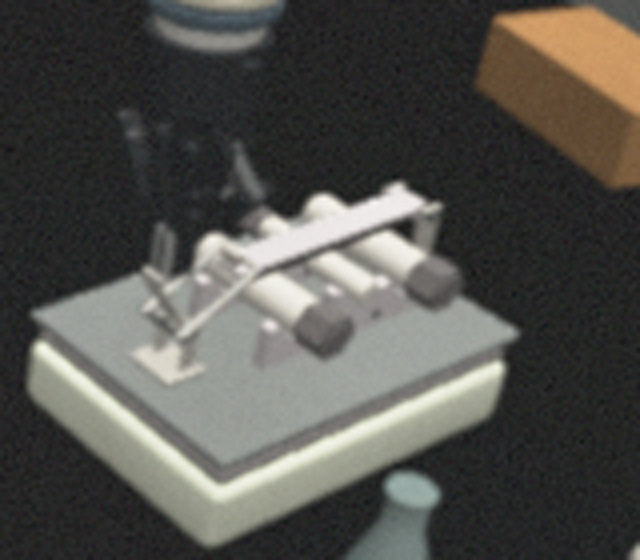

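View pics/w17.png

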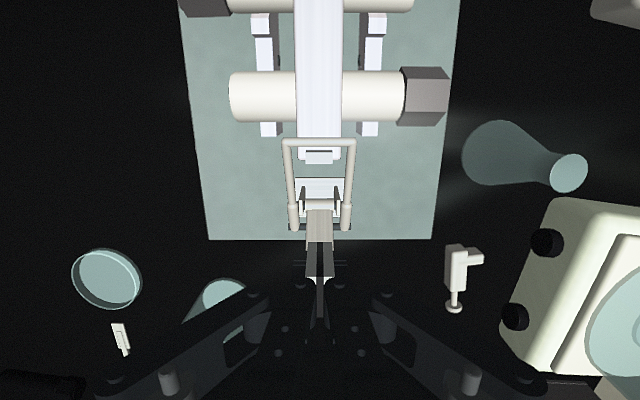

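The lever has come down to about 55° and the wire (row 143) still lies behind the keeper (row 157). I'll carry on over centre.

```bash
python3 - <<'E'
from rig import manip
from h import *
f0=manip.get_contact_force()
def LV(deg,r=.050):
    p=np.deg2rad(deg);y=-.1255-r*np.cos(p)+.002*np.sin(p);z=.1195+r*np.sin(p)+.002*np.cos(p)
    return SH(0,y+.011,z+.022)
for d in (45,35,25,15,8):
    manip.servo_line(LV(d),rate=.06); f=manip.get_contact_force()-f0;print(d,f.round(1),manip.get_position()[2].round(4))
    if np.linalg.norm(f)>50: break
else:
    p=np.array(LV(8)); 
    # shift outwards so inner corner presses near tip, and press down
    q=SH(0,-.1255-.043-.004,0)
    z=p[2]
    for k in range(8):
        z-=.003; manip.servo_line([q[0],q[1],z],rate=.06); f=manip.get_contact_force()-f0;print(round(z,4),f.round(1),manip.get_position()[2].round(4))
        if f[2]>25: break
c=manip.camera("wrist");cv2.imwrite("pics/w18.png",c["image"][:,:,::-1])
c=manip.camera("scene");cv2.imwrite("pics/s18.png",cv2.resize(c["image"][130:270,360:520,::-1],None,fx=4,fy=4,interpolation=cv2.INTER_CUBIC))
print(manip.get_time())
E
```

```text
45 [ 0.3  0.2 -0.8] 0.1779
35 [-0.   0.4  0.1] 0.1714
25 [0.1 1.7 0.5] 0.164
15 [0.7 1.  0.1] 0.1559
8 [ 0.4  0.5 -0.3] 0.15
0.1474 [0.4 0.8 0.2] 0.1473
0.1444 [ 0.2  0.6 -0.9] 0.1442
0.1414 [-0.7 -0.2 -0.3] 0.1412
0.1384 [ 0.   1.4 -0.5] 0.1382
0.1354 [-4.9  1.3 15.3] 0.1371
0.1324 [-11.8   1.2  34.9] 0.1363
42.6583
```

View pics/s18.png

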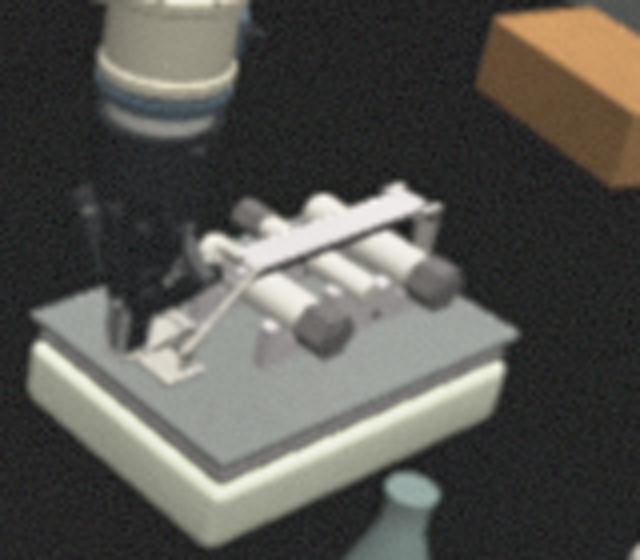

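View pics/w18.png

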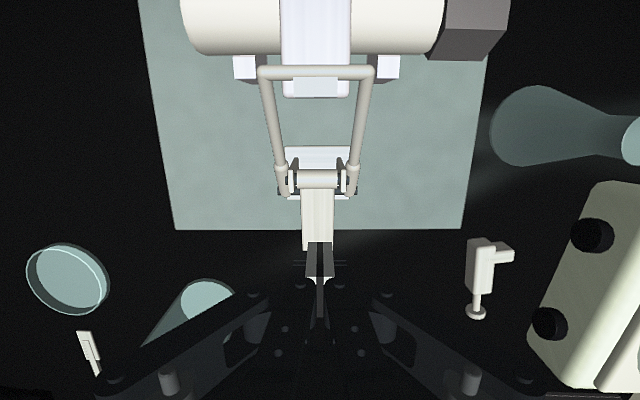

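```bash
python3 - <<'E'
from rig import manip
from h import *
p=manip.get_position()
manip.servo_line([p[0],p[1],.15],rate=.1); manip.servo_line([p[0],p[1],.27],rate=.2); manip.hold(.3)
p=manip.get_position();r=manip.get_ee_rot();c=manip.camera("wrist");T=wristT(p,r,c);a=c["image"][:,:,::-1]
cv2.imwrite("pics/w19.png",cv2.resize(a[60:300,220:420],None,fx=2.5,fy=2.5,interpolation=cv2.INTER_CUBIC))
for n,q in dict(pivot=(0,-.1255,.1195),tip_shut=(0,-.1255-.0561,.1096),tip_15deg_up=(0,-.1255-.055,.1343),keeperwire=(0,-.0775,.1555)).items(): u=proj(c,SH(*q),T)[0];print(n,u.round(1),((u-[220,60])*2.5).round(0))
c=manip.camera("scene");cv2.imwrite("pics/s19.png",cv2.resize(c["image"][130:270,360:520,::-1],None,fx=4,fy=4,interpolation=cv2.INTER_CUBIC))
s=c
for n,q in dict(pivot=(0,-.1255,.1195),tip_shut=(0,-.1255-.0561,.1096),tip_15=(0,-.1255-.055,.1343)).items(): print(n,((proj(s,SH(*q))[0]-[360,130])*4).round(0))
print(manip.get_time(),manip.get_contact_force())
E
```

```text
pivot [318.5 144.9] [246. 212.]
tip_shut [318.6 197.5] [247. 344.]
tip_15deg_up [318.5 204.2] [246. 361.]
keeperwire [318.3  89. ] [246.  72.]
pivot [175. 321.]
tip_shut [108. 358.]
tip_15 [114. 326.]
44.1333 [ 0.14202132 -0.44904051 -0.44225499]
```

View pics/w19.png

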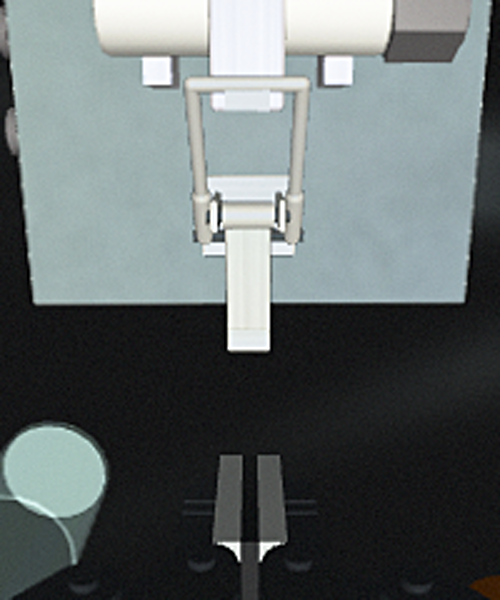

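View pics/s19.png

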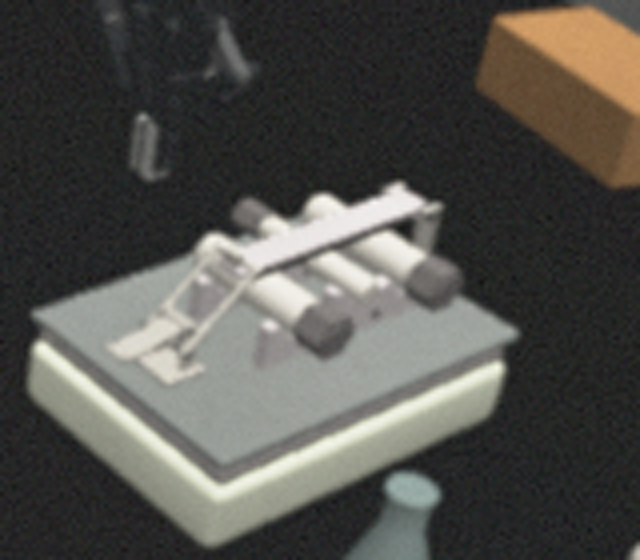

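```bash
python3 - <<'E'
from rig import manip
from h import *
q=SH(0,-.1725,0); manip.servo_line([q[0],q[1],.150],rate=.2); f0=manip.get_contact_force()
for z in (.144,.141,.1395,.138,.137,.136,.135,.134):
    manip.servo_line([q[0],q[1],z],rate=.05); f=manip.get_contact_force()-f0;print(z,f[2].round(1),manip.get_position()[2].round(4))
    if f[2]>6: break
manip.servo_line([q[0],q[1],.16],rate=.1);manip.servo_line([q[0],q[1],.30],rate=.3)
manip.move_to([.40,-.05,.40],down(TH)); manip.hold(.3)
c=manip.camera("top");cv2.imwrite("pics/t20.png",cv2.resize(c["image"][90:260,100:420,::-1],None,fx=2.5,fy=2.5,interpolation=cv2.INTER_CUBIC))
c=manip.camera("scene");cv2.imwrite("pics/s20.png",cv2.resize(c["image"][130:330,230:530,::-1],None,fx=2.6,fy=2.6,interpolation=cv2.INTER_CUBIC))
print(manip.get_time())
E
```

```text
0.144 0.9 0.1446
0.141 1.9 0.141
0.1395 1.3 0.1394
0.138 0.8 0.1379
0.137 6.6 0.1376
48.3583
```

View pics/t20.png

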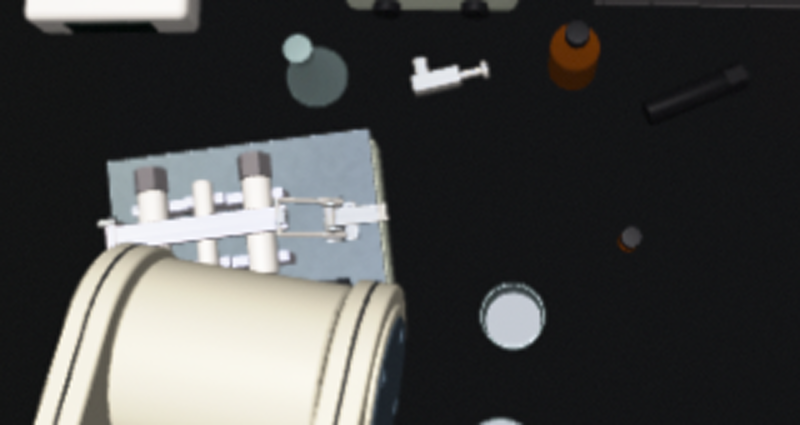

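View pics/s20.png

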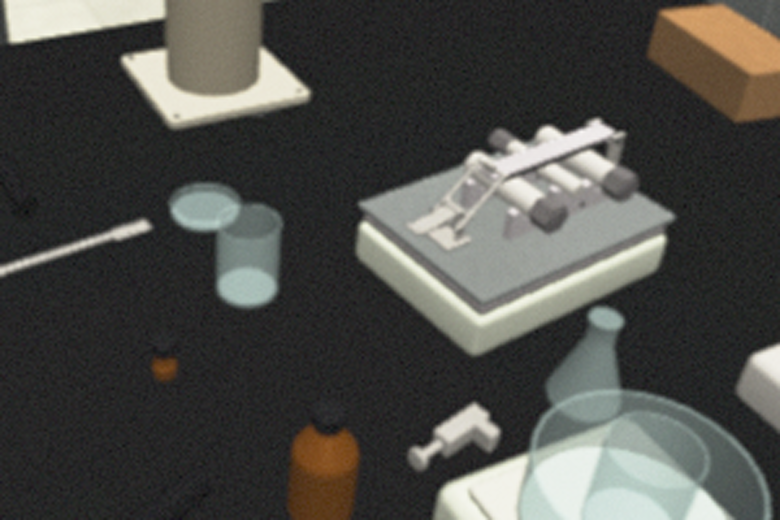

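The lever held at the shut height: on re-touch, contact came at TCP z 0.1376 m, against 0.1371 m under load. Everything is in place and the robot is clear, so I'm handing in.

```bash
python3 -c "
from rig import manip
print(manip.sign_off(), manip.get_time())"
```

```text
the job is handed in; nothing more can be done
the job is handed in; nothing more can be done
```

The shaker is loaded and latched, and I handed the job in at about 48 s of the 72 s allowed. No verdict was reported.

I laid the second wide tube in the right groove and the slim tube in the middle one. I then swung the bar down, tipped the loop over the keeper and pressed the lever shut.

**Last checks:**
- **Tubes:** after release, the barrels appeared within a few pixels of the projected seats.
- **Bar:** pressing on it met the stop with its top at 153 mm, which is the fully-down height.
- **Loop:** the wire lies against the inner side of the keeper.
- **Lever:** on a second touch it was still down, meeting the finger at almost the same height as when pressed shut.
- **Surroundings:** the bystanders that the last pictures covered (beaker, vial, reagent bottle, flask, boss head, most of the spatula) looked unmoved. The wash bottle was out of frame.

**Checks that disagreed or are missing:**
- **Tube 1 from above:** an early top-camera measurement put it about 6 mm off its groove. I suspect the nearby bracket got into the mask; the wrist view matched the true seat.
- **Bar tip from above:** one triangulation was spoiled, probably by the arm in the picture. I redid it from the first top picture.
- **Stretch and lever angle:** I could not read the loop's stretch or the lever angle directly. I inferred both from the heights and pictures.

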